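# Tip the cured castings out of the pan and lock it level

## Robot

A 6-joint arm with a two-finger parallel gripper is mounted at the origin on the work surface. World frame = base frame: x ahead of the robot, y to its left, z up, the work surface at z = 0. Lengths are in mm, angles in rad, forces in N, time in s.
With the tool pointing down it reaches from about 350 to 975 mm from the base axis. Payload 7.1 kg.
Tool frame: the origin (TCP) lies on the front face of the gripper's body, between the roots of the fingers; the fingertips stand 80 mm ahead of it and the grasp point (between the pads) lies 61 mm ahead of it (env.tips_ahead is the distance from the TCP to the fingertips, in mm); z points along the fingers, y is the line along which they close (so a half turn about z gives the same grasp; the last joint's range is limited). The gripper opens to 88 mm and grips with 3 to 60 N. Pads are 20 mm wide; open, the fingers measure 115 mm over their backs; the gripper's body (75 mm by 178 mm) begins 61 mm behind the grasp point.
Start: joints at [1.154, 0.423, 1.63, -0, 1.089, -0.019], TCP at [242.087, 576.194, 302.675] pointing down, gripper open.
Joint ranges: [-3, 3], [-0.9, 2.11], [0.09, 2.58], [-1.31, 4.45], [0.11, 2.69], [-2.54, 2.54]. Speed limits (rad/s): [2.39, 2.39, 3.01, 3.14, 3.14, 3.14].

## Interface

Orientations are given as a unit quaternion [x, y, z, w].
In Python, from station import env, set_gripper, viewer, workorder gives the robot as it stands. Calls block until the motion is done:
- env.reach(position, orientation): joint-space move of the TCP to a pose.
- env.move_l(position, rot=None, rate=150, f_stop=None): straight line of the TCP; rot=None keeps the orientation; rate is the mean speed in mm/s. With f_stop (N) it stops when the force on the tool has changed by that much, and returns True; else False.
- env.move_joints(angles): joint-space move.
- set_gripper(opening): finger opening in mm; the grip force is fixed at half the most; returns when the fingers have stopped.
- env.hold(seconds).
- env.ik(position, orientation): joint angles nearest the present ones, or None.
- env.read_state(): the state.
- viewer.camera(name): name is "scene" or "top"; returns the picture (420x560x3 uint8, blue, green, red); there is no depth.
- viewer.camera_params(name): a dict with "fx", "fy", "cx", "cy" (pixels), "dist" ([k1, k2, p1, p2, k3] as OpenCV has them; the pictures are not rectified), "pose" (4x4, takes a point from camera to world coordinates). Camera axes: x right, y up, looking along -z (the intrinsics and any distortion apply to the point x, -y, -z); pixel columns grow to the right and rows downward; lengths in mm; the calibration is good to about 2 mm. A picture is of the moment at which its call begins. camera_params takes no time and is no camera call.
A pose or a line that the arm cannot do raises env.IKError and nothing moves.
- workorder.sign_off(): hands the job in; it is judged then, once.
The state is a dict: "time_s": time; "qpos": joint angles; "dq": joint speeds; "tau": joint torques, N m; "tool_pos": TCP position; "orientation": TCP orientation; "force": force on the tool from outside, world axes, zero at the start; "wrist_torque": the same for the moment, N m; "width": finger opening in mm; "grip_force": force on a finger pad.
Only numpy, scipy, OpenCV 4.12 (cv2) and the standard library are available. Lean on these libraries where they do the work, as an engineer would, in place of code of your own. Each camera call takes 0.05 s, during which the arm holds its last target. There are 200 camera calls.

## Task

Tip the hinged metal pan by its handle to the long 60 degree mark on its scale so that the three grey castings slide out into the white tray, hold it there for two seconds, and never tip it past the last mark at 75 degrees. Then bring the pan back fully level and throw the locking lever over until it clicks into the notch between the two pins. Leave the other things on the bench where they are.

Things in the scene. Friction and masses are not known exactly. Their poses are not given: they have to be found in the camera images.
- station: Fixed tipping station on a plywood board 450 x 260 x 12 mm. Origin on the bench straight below the pan's hinge; x points level from the hinge to the pan's handle, y along the hinge, z up. White catch tray on the -x side (x -0.22 to -0.01, y -0.08 to 0.08, rim 56 mm above the bench); lever and angle scale on the -y side of the pan. Place and yaw vary.
- pan (a joint): Tilt of the sheet-metal pan, rad: 0 level (end stop), grows as the handle is raised and the open front dips into the tray; 1.047 = 60 degree mark, 1.309 = 75 degree mark; its stop is at 1.5. Stiff hinge: stays where it is left; raising the handle takes 5 to 8 N. Pan 180 x 108 mm, walls 36 mm, 0.4 to 0.65 kg.
- pan_hinge (a point): Middle of the pan's hinge axis, 95 mm above the bench; the axis runs along the station's y. The point's axes are the station's when the pan is level and turn with the pan.
- pan_handle (a point): Middle of the pan's handle: round steel bar, 12 mm thick, 100 mm long, parallel to the hinge, free to turn in the fingers. Pan level: 200 mm from the hinge along station +x and 12 mm above it (107 mm above the bench), 64 mm clear to the pan's rear wall, arms 43 mm either side of the middle. It rises toward the tray on the arc about pan_hinge.
- lever (a joint): Angle of the locking lever, rad. 0: leaning 0.6 rad from upright toward station +x (starts at 0 to 0.2, unlocked); grows as it swings over the top toward the tray. 1.2: in the notch, leaning 0.6 rad toward -x; the spring detent draws it in from about 1.08 to its end stop 1.30. Elsewhere stays where left. About 1 N at the knob, up to 5 N over the click.
- lever_knob (a point): Centre of the lever's black ball knob, 24 mm in diameter, 100 mm from the lever's pivot on a 10 mm steel rod.
- lever_pivot (a point): The lever's pivot, in the plane of the knob's swing (axis parallel to station y): 163 mm from the pan hinge along station +x, 105 mm to its -y side, 118 mm above the bench. 17 mm toward the pan stands a white disc of 46 mm radius.
- tray_floor (a point): Centre of the catch tray's floor, 17 mm above the bench; inside 205 x 155 mm (station x and y), walls 39 mm high above the floor.
- cast_round: Grey cast disc, 36 mm in diameter, 10 mm high; origin under its centre. Starts flat in the pan, in any order with the other two castings.
- cast_square: Grey cast square plinth, 30 x 30 x 14 mm; origin under its centre. Starts in the pan.
- cast_column: Grey cast waisted column, 26 mm in diameter, 17 mm high; origin under its centre. Starts in the pan.
- paint_bottle: Bystander: paint bottle 28 mm across, 75 mm high, on the bench past the handle end of the board; origin under its centre.
- paint_jar: Bystander: paint jar 40 mm across, 45 mm high, on the bench past the handle end of the board; origin under its centre.
- sanding_block: Bystander: cork sanding block 70 x 35 x 22 mm, beyond the tray; origin under its centre.
- thinner_can: Bystander: metal can 56 mm across, 100 mm high, beyond the station; origin under its centre.
- brush: Bystander: paint brush 170 mm long, lying at the left.
- screwdriver: Bystander: screwdriver 160 mm long, lying at the left.
- water_pot: Bystander: white pot 64 mm across, 70 mm high, at the right; origin under its centre.
- scale_60 (a point): Outer end of the long 60 degree tick of the scale: a steel arc of 90 mm radius about the hinge, 70 mm to the -y side, with short ticks each 15 degrees from 0 to 75. A thin pointer on the pan's side lies at the 0 tick when level.
- lever_notch (a point): Where the knob's centre is when the lever is in its notch (1.2 rad); the notch is the gap between two dark steel pins on the white disc behind the lever, at its tray-side edge. There a dog on the lever's shaft lies over a lug on the pan and keeps it down; with the pan raised it would foul the pan.

How it is judged (in metres and radians):
On the way, in this order (a step that is already met when the one before it is completed fails the run):
1. the pan is held at the 60 degree mark (within 8 degrees) for 1.5 s (value of joint pan between 0.907 and 1.187 rad), for 1.5 s.
2. the pan is back level (within 3 degrees), with the castings lying in the tray (value of joint pan below 0.052 rad and x of cast_round in the frame of station between -0.222 and -0.012 m and y of cast_round in the frame of station between -0.08 and 0.08 m and z of each of cast_round, cast_square, cast_column in the frame of station below 0.055 m and linear speed of each of cast_round, cast_square, cast_column below 0.03 m/s and x of cast_square in the frame of station between -0.222 and -0.012 m and y of cast_square in the frame of station between -0.08 and 0.08 m and x of cast_column in the frame of station between -0.222 and -0.012 m and y of cast_column in the frame of station between -0.08 and 0.08 m), for 0.2 s.
3. the lever is in the notch between the pins (value of joint lever between 1.08 and 1.32 rad), for 0.3 s.
At the end, for the whole second after the job is handed in: All three castings lie at rest in the white tray (below 55 mm, inside its walls), the pan is level within 3 degrees, the lever rests in the notch (1.2 rad within 0.12), and nothing is held (all of step 2 and all of step 3 and velocity of joint lever below 0.05 rad/s); the robot touches nothing.
It fails at once if the pan is tipped past the 75 degree mark (value of joint pan above 1.32 rad).
It fails at once if a bystander on the bench is moved by more than 30 mm (distance of any of paint_bottle, paint_jar, sanding_block, thinner_can, brush, screwdriver, water_pot from where it was at the start of the episode above 0.03 m).
It also fails if it takes over 64 s, if anything falls off the work surface, if the arm or the gripper's body presses on something with over 40 N, if the wrist force passes 120 N, or if a joint passes its speed limit or range.

## Working session

There is one attempt and no reset: what is moved stays moved. The work goes in short steps, each a Python script; the robot and the scene stay as the last script left them, time stands still between calls to the robot, and variables do not carry over. Pictures are saved under pics/ and viewed, at most 10 in all, crops included, and the job is handed in when it is done.

```bash
ls; mkdir -p pics; python3 - <<'E'
from station import env, viewer
import cv2
for n in("scene","top"):
    cv2.imwrite(f"pics/{n}0.png",viewer.camera(n)); p=viewer.camera_params(n); print(n,p)
s=env.read_state(); print(s)
E
```

```text
pics
scene {'fx': 503.95714331054205, 'fy': 503.95714331054205, 'cx': 278.57426981501504, 'cy': 207.12052650179137, 'dist': array([-0.08050627,  0.        ,  0.        ,  0.        ,  0.        ]), 'pose': array([[-6.10544170e-01, -5.86324285e-01,  5.32409288e-01,
         1.28885368e+03],
       [ 7.91967702e-01, -4.47924225e-01,  4.14910891e-01,
         4.91411631e+02],
       [-4.79331389e-03,  6.74972386e-01,  7.37827421e-01,
         1.10995724e+03],
       [ 0.00000000e+00,  0.00000000e+00,  0.00000000e+00,
         1.00000000e+00]])}
top {'fx': 434.46907206735625, 'fy': 434.46907206735625, 'cx': 280.3246572191739, 'cy': 204.91401065595647, 'dist': array([-0.12836676,  0.        ,  0.        ,  0.        ,  0.        ]), 'pose': array([[-7.08467732e-03,  9.86586969e-01, -1.63082677e-01,
         4.04923813e+02],
       [-9.99937488e-01, -8.40034252e-03, -7.37928784e-03,
        -4.83447686e+01],
       [-8.65025957e-03,  1.63020203e-01,  9.86584810e-01,
         1.21703881e+03],
       [ 0.00000000e+00,  0.00000000e+00,  0.00000000e+00,
         1.00000000e+00]])}
{'time_s': 0.1, 'qpos': array([ 1.15400598e+00,  4.23742608e-01,  1.63060863e+00,  8.62722077e-06,
        1.08857781e+00, -1.89955208e-02]), 'dq': array([-7.14014538e-05, -2.16312311e-03, -1.41594607e-03, -2.18326531e-04,
       -1.07316302e-04,  6.17961059e-04]), 'tau': array([ 5.18455527e-04, -5.45612955e+01, -2.74323589e+01,  6.45846315e-02,
        1.88614632e-02, -6.99818997e-05]), 'tool_pos': array([241.9315018 , 575.85548814, 301.99491504]), 'orientation': array([ 1.97590520e-01,  9.80284418e-01, -6.51568723e-04, -1.48175451e-04]), 'force': array([-0.39532947,  0.64713058, -0.69874942]), 'wrist_torque': array([-0.00938703, -0.00931041, -0.02553773]), 'grip_force': 0.0, 'width': 87.77411762607113}
```

View pics/scene0.png

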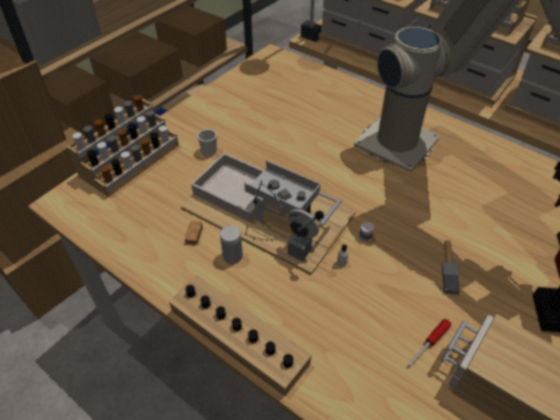

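View pics/top0.png

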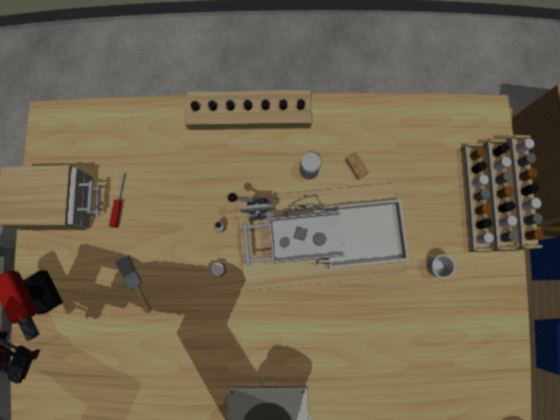

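Top view: tray right (centre ~368,233), pan in the middle with three castings (~285,242; 300,234; 320,239), handle bar at left (~247,243), lever with black knob (~232,197), bottle ~220,225, jar ~218,269. Enlarging for precise points.

```bash
python3 - <<'E'
import cv2
t=cv2.imread("pics/top0.png"); s=cv2.imread("pics/scene0.png")
cv2.imwrite("pics/t1.png",cv2.resize(t[175:305,205:415],None,fx=3.8,fy=3.8,interpolation=cv2.INTER_CUBIC))
cv2.imwrite("pics/s1.png",cv2.resize(s[145:275,175:385],None,fx=3.8,fy=3.8,interpolation=cv2.INTER_CUBIC))
E
```

```text
(no output)
```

View pics/t1.png

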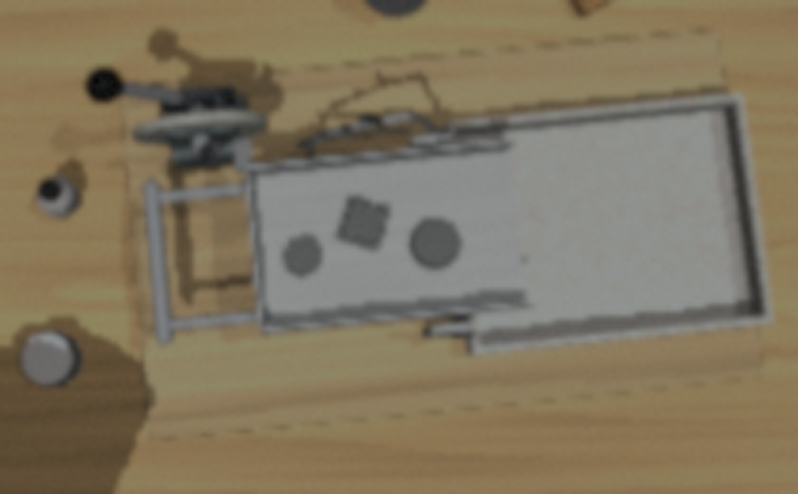

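View pics/s1.png

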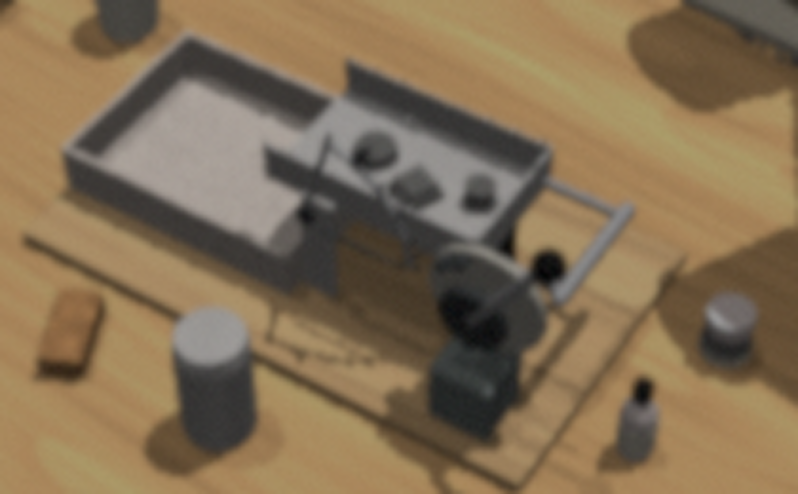

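Top crop: handle ends (153,183)/(163,340), tray rim corners (742,95), (770,318), (474,352), knob (104,85). Scene crop: handle ends (628,208)/(562,298), tray rim corners (188,37), (68,150), knob (549,266).

```bash
cat > h.py <<'E'
import numpy as np, cv2, json
from scipy.optimize import least_squares
from station import env, set_gripper, viewer, workorder
from scipy.spatial.transform import Rotation as R
def project(n,P):
    c=viewer.camera_params(n);T=np.linalg.inv(c["pose"])
    q=(np.atleast_2d(P)@T[:3,:3].T+T[:3,3])*[1,-1,-1]
    K=np.array([[c["fx"],0,c["cx"]],[0,c["fy"],c["cy"]],[0,0,1]])
    return cv2.projectPoints(q.reshape(-1,1,3),np.zeros(3),np.zeros(3),K,c["dist"])[0][:,0]
def ray(n,uv,z):
    c=viewer.camera_params(n);K=np.array([[c["fx"],0,c["cx"]],[0,c["fy"],c["cy"]],[0,0,1]])
    u=cv2.undistortPoints(np.array(uv,float).reshape(-1,1,2),K,c["dist"])[:,0]
    d=np.c_[u[:,0],-u[:,1],-np.ones(len(u))]@c["pose"][:3,:3].T;o=c["pose"][:3,3]
    return o+d*((z-o[2])/d[:,2])[:,None]
def knob(a): return np.array([163+100*np.sin(.6-a),-105,118+100*np.cos(.6-a)])
E
cat > fit.py <<'E'
from h import *
un=lambda p,o:(np.array(p,float)+.5)/3.8-.5+o
top=un([(153,183),(163,340),(742,95),(770,318),(474,352),(104,85)],(205,175))
sc=un([(562,298),(628,208),(68,150),(188,37),(549,266)],(175,145))
H=[(200,-50,107),(200,50,107)];T=[(-220,-80,56),(-220,80,56),(-10,80,56)]
def pts(v,L): return R.from_euler('z',v[2]).apply(L)+[v[0],v[1],0]
def res(v):
    k=[knob(v[3])]
    return np.r_[(project("top",pts(v,H+T+k))-top).ravel(),(project("scene",pts(v,H+T[:2]+k))-sc).ravel()]
f=least_squares(res,[600,-30,1.6,.1]);print(f.x);print(f.fun.reshape(-1,2).round(1))
json.dump(list(f.x),open("st.json","w"))
print("bottle,jar top/scene",ray("top",un([(50,188),(48,358)],(205,175)),60).round(),ray("scene",un([(641,390),(730,312)],(175,145)),[75]).round())
for n,o in(("top",top),("scene",sc)): print(n,ray(n,o[:2],107).round(1))
E
python3 fit.py
```

```text
[ 5.08479557e+02 -1.51605317e+02  1.66367071e+00  3.34596032e-02]
[[-0.2  1.1]
 [ 0.6 -1.4]
 [-1.3  0.1]
 [-0.4 -0.2]
 [ 0.1 -0.7]
 [ 0.1 -0.1]
 [-0.4 -0.3]
 [-0.  -0.1]
 [-0.2 -0.6]
 [ 0.2 -1.3]
 [ 0.4 -0.2]]
bottle,jar top/scene [[545. 129.  60.]
 [426. 129.  60.]] [[552. 129.  75.]
 [455. 142.  75.]]
top [[542.5  51.6 107. ]
 [436.6  44.4 107. ]]
scene [[540.   53.5 107. ]
 [440.5  43.2 107. ]]
```

Fit is consistent (≈1 px). Now grasp the handle.

```bash
cat >> h.py <<'E'
try: SX,SY,TH,LA=json.load(open("st.json"))
except Exception: pass
def W(p): return R.from_euler('z',TH).apply(p)+[SX,SY,0]
def rot():
    y=np.array([np.cos(TH),np.sin(TH),0]);z=np.array([0,0,-1.]);return R.from_matrix(np.c_[np.cross(y,z),y,z]).as_quat()
def bar(a): return W([200*np.cos(a)-12*np.sin(a),0,95+200*np.sin(a)+12*np.cos(a)])
UP=np.array([0,0,61.])
def rep(t=""):
    s=env.read_state();print(t,round(s["time_s"],2),s["tool_pos"].round(1),"F",s["force"].round(1),"w",round(s["width"],1),round(s["grip_force"],1))
E
python3 - <<'E'
from h import *
q=rot();print(q,[env.ik(bar(a)+UP,q) is not None for a in(0,.3,.6,.9,1.1)], [env.ik(W(knob(a)+[30,0,72]),q) is not None for a in(0,.6,1.2)])
set_gripper(44)
env.reach(bar(0)+UP+[0,0,120],q);rep()
print(env.move_l(bar(0)+UP+[0,0,0],rate=100,f_stop=12));rep()
cv2.imwrite("pics/s2.png",cv2.resize(viewer.camera("scene")[120:275,175:385],None,fx=3.8,fy=3.8))
set_gripper(5);rep()
E
```

```text
[-0.0464205   0.99892199  0.          0.        ] [True, True, True, True, True] [True, True, True]
 3.02 [490.1  48.1 288. ] F [ 0.3 -0.7  0.7] w 43.8 0.0
False
 4.38 [490.3  47.6 168.5] F [ 0.9 -0.  -0. ] w 44.0 0.0
 5.04 [490.   47.4 168.1] F [-0.7 -0.9  1.5] w 11.3 30.0
```

View pics/s2.png

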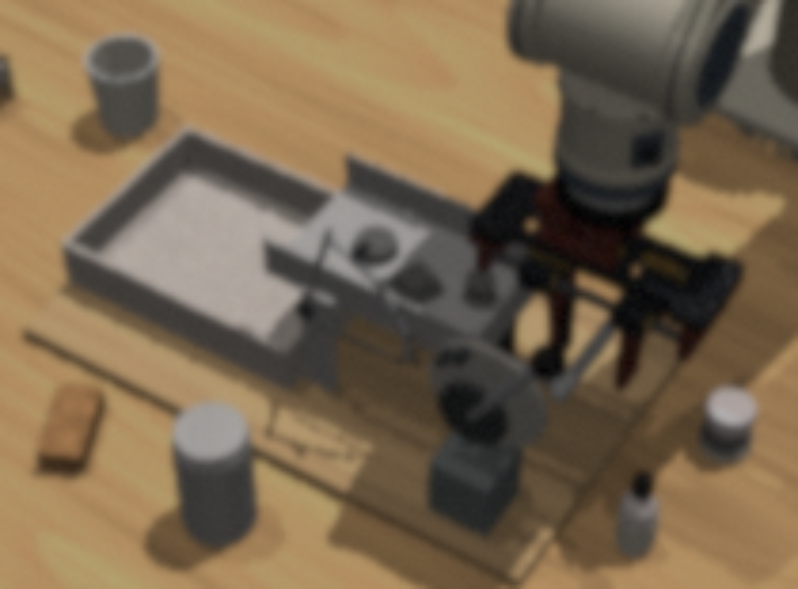

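The picture shows the fingers straddling the bar mid-length (~625,330), clear of the arms; grip closed on 11–12 mm. Tip the pan.

```bash
python3 - <<'E'
from h import *
p0=env.read_state()["tool_pos"]-bar(0)  # keep measured grasp offset
for i,a in enumerate(np.linspace(0,np.radians(60),10)[1:]):
    env.move_l(bar(a)+p0,rate=70,f_stop=45)
    if i%2==0: rep(round(a,2))
env.hold(2.2);rep()
t=viewer.camera("top")[175:305,205:415];s=viewer.camera("scene")[120:275,175:385]
cv2.imwrite("pics/b3.png",np.vstack([cv2.resize(t,(480,297),interpolation=2),cv2.resize(s,(480,303),interpolation=2)]))
E
```

```text
0.12 5.53 [490.2  44.6 191.9] F [-1.3  1.8  1.6] w 11.8 30.0
0.35 6.49 [491.4  31.9 235.9] F [-2.8  6.5  3.6] w 10.8 30.0
0.58 7.46 [493.4   9.4 276.7] F [-4.7 11.6  9.7] w 11.4 30.0
0.81 8.43 [496.4 -21.6 311.5] F [-9.9 16.8 22.4] w 11.2 30.0
1.05 9.39 [500.2 -61.1 337.8] F [-9.5 11.8 25.5] w 11.1 30.0
 11.59 [500.2 -61.1 337.8] F [-10.5  12.   25.2] w 11.5 30.0
```

View pics/b3.png

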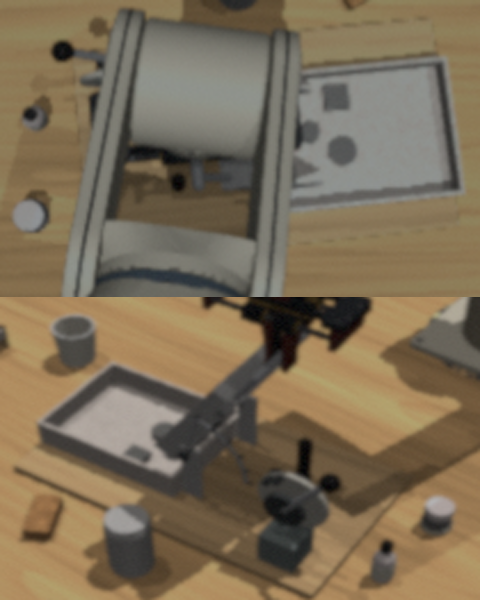

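Castings: square (336,97), disc (342,150) and column (310,132) lie in the tray in the top view; pan stands near 60°. Bring it back level and look.

```bash
python3 - <<'E'
from h import *
p0=np.array([490,47.4,168.1])-bar(0)
for a in np.linspace(np.radians(60),0,10)[1:]: env.move_l(bar(a)+p0,rate=70,f_stop=60)
rep("level")
print(env.move_l(bar(0)+p0+[0,0,-4],rate=15,f_stop=14));rep("pressed")
set_gripper(44);rep()
env.move_l(bar(0)+UP+[0,0,110],rate=150);rep()
t=W([300,-105,0]);env.reach([t[0],t[1],330],rot());rep()
t=viewer.camera("top")[175:305,205:415];s=viewer.camera("scene")[120:275,175:385]
cv2.imwrite("pics/b4.png",np.vstack([cv2.resize(t,(480,297),interpolation=2),cv2.resize(s,(480,303),interpolation=2)]))
E
```

```text
level 16.04 [490.3  47.4 167.5] F [ 6.2  0.8 -3.8] w 11.0 30.0
True
pressed 16.31 [490.4  47.5 165.7] F [-0.6 -0.2  6.2] w 11.0 30.0
 17.0 [491.4  47.5 165.6] F [-0.3  0.9  0.2] w 43.9 0.0
 17.9 [489.4  47.5 277.3] F [ 0.1  0.8 -0.7] w 43.6 0.0
 18.57 [584.  156.3 328.2] F [-0.3 -0.9  0.6] w 43.9 0.0
```

View pics/b4.png

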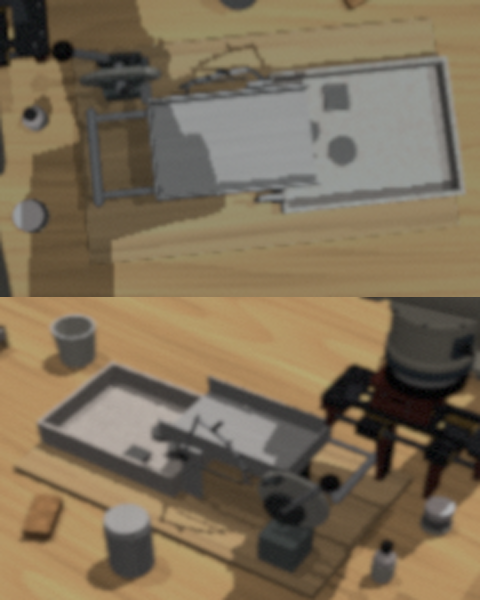

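Pan is level and empty, all three castings are in the tray (column at ~(315,130), partly beneath the pan lip); knob still at (63,50). Now the lever: closed fingers push the knob along its arc.

```bash
python3 - <<'E'
from h import *
set_gripper(0);rep()
off=lambda a,g: W(knob(a)+[12+13.5+g,0,80-7])
env.move_l(off(LA,22)+[0,0,40],rate=150);env.move_l(off(LA,22),rate=100);rep()
for a in np.linspace(LA,1.2,9):
    st=env.move_l(off(a,0),rate=60,f_stop=20);rep((round(a,2),st))
env.move_l(off(1.2,0)+(W([20,0,0])-W([0,0,0])),rate=60)
t=viewer.camera("top")[175:305,205:415];s=viewer.camera("scene")[120:275,175:385]
env.hold(.3)
p=env.read_state()["tool_pos"];env.move_l(p+[0,0,120],rate=150)
env.reach(np.r_[W([380,0,0])[:2],350],rot());rep()
t=viewer.camera("top")[175:305,205:415];s=viewer.camera("scene")[120:275,175:385]
cv2.imwrite("pics/b5.png",np.vstack([cv2.resize(t,(480,297),interpolation=2),cv2.resize(s,(480,303),interpolation=2)]))
E
```

```text
19.46 [585.2 156.9 330. ] F [ 0.1 -0.2  0.6] w 0.6 0.0
 20.42 [588.6 121.5 275.4] F [-0.4  0.7  0.3] w 0.4 0.0
(np.float64(0.03), False) 20.93 [590.7  98.8 275.6] F [ 0.5 -0.7  0. ] w 0.5 0.0
(np.float64(0.18), False) 21.32 [591.9  86.1 282.6] F [-0.2 -0.4 -0.2] w 0.5 0.0
(np.float64(0.33), False) 21.72 [593.1  72.3 287.3] F [ 0.1 -0.3 -0.2] w 0.4 0.0
(np.float64(0.47), False) 22.11 [594.4  58.1 290.2] F [ 0.7 -0.5 -0.6] w 0.7 0.0
(np.float64(0.62), False) 22.5 [595.7  43.7 290.9] F [ 0.  -0.3 -0.4] w 0.4 0.0
(np.float64(0.76), False) 22.89 [597.   29.2 289.6] F [0.3 0.8 0.7] w 0.5 0.0
(np.float64(0.91), False) 23.28 [598.3  15.1 286.1] F [-0.5 -0.2 -0.2] w 0.5 0.0
(np.float64(1.05), False) 23.68 [599.5   1.7 280.5] F [-0.5  0.1 -0.4] w 0.2 0.0
(np.float64(1.2), False) 24.07 [600.6 -10.8 273.2] F [-0.3  0.2  0.1] w 0.6 0.0
 26.9 [473.9 226.4 350.1] F [0.2 0.  1.3] w 0.2 0.0
```

View pics/b5.png

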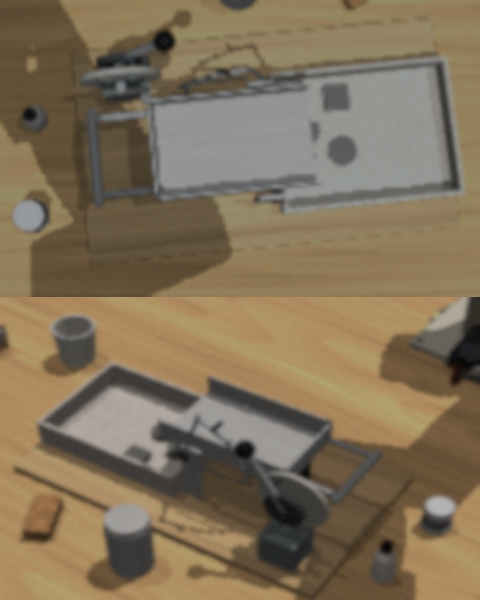

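Lever now leans to the tray: knob at (164,41) in top, (244,450) in scene. Measure its angle.

```bash
python3 - <<'E'
from h import *
def cen(n,x0,y0):
    g=cv2.cvtColor(viewer.camera(n),6)[y0-9:y0+9,x0-9:x0+9]
    m=(g<45).astype(np.uint8);N,l,s,c=cv2.connectedComponentsWithStats(m);i=1+s[1:,4].argmax();print(n,s[i]);return c[i]+[x0-9,y0-9]
c={"top":cen("top",277,193),"scene":cen("scene",282,198)};print(c)
for a in(1.0,1.1,1.2,1.3): print(a,*[project(n,W(knob(a)))[0].round(1) for n in c])
E
```

```text
top [ 4  5  9  9 57]
scene [ 4  6  8  8 49]
{'top': array([276.10526316, 192.66666667]), 'scene': array([281.12244898, 198.51020408])}
1.0 [270.7 192.4] [286.8 197.4]
1.1 [274.6 192.4] [283.7 197.2]
1.2 [278.2 192.4] [280.8 197.3]
1.3 [281.5 192.6] [278.1 197.8]
```

Two views give 1.14–1.19; a gentle touch to confirm it is seated in the detent.

```bash
python3 - <<'E'
from h import *
off=lambda a,g: W(knob(a)+[12+13.5+g,0,80-7])
env.reach(off(1.2,25)+[0,0,90],rot());env.move_l(off(1.2,25),rate=100);rep()
for g in (2,0,-2,-4):
    st=env.move_l(off(1.2,g),rate=40,f_stop=4);env.hold(.1);rep((g,st))
    if st: break
env.move_l(off(1.2,25),rate=60);p=env.read_state()["tool_pos"];env.move_l(p+[0,0,120],rate=150)
env.reach(np.r_[W([380,0,0])[:2],350],rot());rep()
def cen(n,x0,y0):
    g=cv2.cvtColor(viewer.camera(n),6)[y0-9:y0+9,x0-9:x0+9]
    m=(g<45).astype(np.uint8);N,l,s,c=cv2.connectedComponentsWithStats(m);i=1+s[1:,4].argmax();return c[i]+[x0-9,y0-9]
print(cen("top",277,193),cen("scene",282,198))
E
```

```text
29.12 [598.9  14.5 274.2] F [-0.5  0.1  0.2] w 0.2 0.0
(2, False) 29.95 [600.6  -8.3 273.5] F [-0.3 -0.3 -0.7] w 0.6 0.0
(0, False) 30.3 [600.8 -10.3 273.6] F [ 0.4 -0.4 -0.1] w 0.5 0.0
(-2, False) 30.65 [601.  -12.4 273.6] F [-0.5  0.4 -0.1] w 0.6 0.0
(-4, False) 31.0 [601.2 -14.5 273.6] F [ 0.1  0.  -0.3] w 0.2 0.0
 33.57 [473.9 226.4 350.1] F [ 0.5 -1.1  0.8] w 0.3 0.0
[277.38181818 192.69090909] [279.86792453 198.58490566]
```

```bash
python3 -c "
from h import *
print(workorder.sign_off());rep()"
```

```text
the job is handed in; nothing more can be done
None
the job is handed in; nothing more can be done
```

I handed the job in at about 34 s, but sign-off gave no verdict: the castings are in the tray, the pan is level, and the lever reads about 1.2 rad from the cameras, though I felt no click force when nudging it.

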